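Tip the tile offcuts into the tub

ROBOT

A 7-joint arm with a two-finger parallel gripper is mounted at the origin on the work surface. World frame = base frame: x ahead of the robot, y to its left, z up, the work surface at z = 0. Lengths are in m, angles in rad, forces in N, time in s.
With the tool pointing down it reaches from about 0.425 to 0.95 m from the base axis. Payload 4.7 kg.
Tool frame: the origin (TCP) lies midway between the tips of the shut fingers; the grasp point (between the pads) lies arm.hold_point_z behind it (arm.hold_point_z is the distance from the TCP to the grasp point, in m); z points along the fingers, y is the line along which they close (so a half turn about z gives the same grasp; the last joint's range is limited). The gripper opens to 85 mm and grips with 20 to 120 N. Pads are 22 mm wide; open, the fingers measure 114 mm over their backs; the gripper's body (76 mm by 85 mm) begins 54 mm behind the grasp point. The pads swing forward as they close: fully open they stand 13 mm farther back than shut.
Start: joints at [-1.259, 0.469, -0.049, 1.532, 0.024, 1.141, -0.082], TCP at [0.226, 0.636, 0.231] pointing down, gripper open.
Joint ranges: [-2.59, 2.59], [-0.33, 1.99], [-1.39, 1.29], [0.1, 2.45], [-1.04, 4.18], [0.21, 1.99], [-2.66, 2.66]. Speed limits (rad/s): [2.57, 2.57, 3.14, 3.14, 3.14, 3.14, 3.14].

INTERFACE

Orientations are given as a unit quaternion [x, y, z, w].
In Python, from bench import arm gives the robot as it stands. The module is installed in compiled form; this text tells all that it offers.
- The arm moves only by the tool send_rows, never from a script. Its argument "plan" is a list of rows, each an object with "delta_pos": the shift along the tool's x, y, z as a fraction of full scale, a list of three; "delta_rot": the turn, a rotation vector about the tool's x, y, z as a fraction of full scale, a list of three; "grip": the closure, from -1 (fully open) to 1 (shut). In form: [{"delta_pos": [tx, ty, tz], "delta_rot": [wx, wy, wz], "grip": grip}, ...]. A call has 1 to 12 rows; each row is the pose to reach, as a shift and turn from the pose commanded when the call began, along the tool's axes at that moment; what a row does not reach only later rows make up. Full scale, the value 1, is 0.1 m for a shift and 45 degrees for a turn. A row lasts 1/12 s, in which the tool goes at most 41.7 mm and 7.16 degrees, less where a joint would pass 70% of its speed; a pose out of reach is approached as far as the arm can. A call with a number of a shift or a turn outside -1 to 1 is refused whole. A call with a gripper value outside its range is refused whole. The fingers move at their own pace and stop on an object; the grip force is fixed at half the most. Time passes only in rows, so rows that repeat a pose let the fingers close. It gives the time, the measured TCP pose, the force, the opening and the grip force at its end, in the units of the state.
- arm.state(): the state, without advancing time (a new reading comes with each control period).
- arm.capture(name): name is "side" or "top" or "wrist"; returns the picture (420x560x3 uint8, blue, green, red); there is no depth.
- arm.camera_params(name): a dict with "fx", "fy", "cx", "cy" (pixels), "world_from_camera" (4x4, takes a point from camera to world coordinates). Camera axes: x right, y up, looking along -z (the intrinsics and any distortion apply to the point x, -y, -z); pixel columns grow to the right and rows downward; lengths in m; the calibration is good to about 2 mm. The wrist camera is an equidistant fisheye: a pixel r from the principal point sees the ray r / f radians off the axis. A picture is of the moment at which its call begins: read the wrist's pose just before it. camera_params takes no time and is no camera call; for the wrist camera it gives the pose at the moment of the call.
- arm.sign_off(): hands the job in; it is judged then, once.
The state is a dict: "clock": time; "joint_pos": joint angles; "joint_vel": joint speeds; "effort": joint torques, N m; "position": TCP position; "tool_rot": TCP orientation; "wrist_force": force on the tool from outside, world axes, zero at the start; "ft_torque": the same for the moment, N m; "width": finger opening in m; "gripper_force": force on a finger pad.
Only numpy, scipy, OpenCV 4.12 (cv2) and the standard library are available. Lean on these libraries where they do the work, as an engineer would, in place of code of your own. Each camera call takes 0.05 s, during which the arm holds its last target. There are 200 camera calls.

TASK

Pick up the scoop tray by its slanted red handle, rest the front end of its floor lightly on the rim of the white tub, with the lip just inside, and tip it there until all four tile offcuts have slid gently into the tub; then set the empty tray back flat on the bench. Do not touch the offcuts with the gripper or drop them from high up, and leave the tub and everything else standing where it is.

Things in the scene. Friction and masses are not known exactly. Their poses are not given: they have to be found in the camera images.
- tray: loose aluminium scoop tray, 170 mm long (own x), 120 mm wide, about 0.2 kg; floor 4 mm thick; walls 22 mm high and 4 mm thick on both sides and at the rear, none at the front (pouring lip). Origin: centre of its underside; own x to the open front, z up. Starts flat on the bench with the four offcuts lying on it, which slide off only when it is tipped steeply; how steeply varies (unknown friction)
- tray_grip (a point): grip point amid the flat red handle plate (90 mm wide, 6 mm thick, 75 mm long), which rises from the rear wall and leans back, away from the front, 0.6 rad from vertical; its faces are square to (cos 0.6, 0, sin 0.6) in the tray's frame. The point lies in the tray's frame at (-111, 0, 60) mm, 48 mm up the plate from its foot, 27 mm below its upper edge
- tray_lip (a point): middle of the tray's open front edge, on top of its floor: in the tray's frame (85, 0, 4) mm
- tub: loose white plastic open tub, 160 mm (own x) by 130 mm (own y), 60 mm high, walls and floor about 4 mm thick, 0.3 kg, empty. Origin: centre of its underside. It may stand in either of two places, the orange box in the other
- orange_box: loose orange open box with one dividing wall, 160 x 130 mm, 50 mm high: not for these pieces. Origin: centre of its underside
- glue: white glue bottle with a red cap, 48 mm across, 130 mm tall; a bystander. Origin: centre of its underside
- mug: terracotta-coloured mug, 76 mm across, 85 mm tall; a bystander. Origin: centre of its underside
- nippers: tile nippers with two red handles lying on the bench, about 150 mm long, 12 mm high; a bystander. Origin: on the bench amid the handles, own x towards the jaws
- tile_a: loose ceramic tile offcut, 50 x 30 mm and 14 mm thick, about 40 g, pale body with cobalt patterned blue glaze, starts lying in the tray. Origin: centre of its underside
- tile_b: loose ceramic tile offcut, 44 x 34 mm and 14 mm thick, about 40 g, pale body with bright blue glaze, starts lying in the tray. Origin: centre of its underside
- tile_c: loose ceramic tile offcut, 38 x 38 mm and 14 mm thick, about 40 g, pale body with green glaze, starts lying in the tray. Origin: centre of its underside
- tile_d: loose ceramic tile offcut, 44 x 30 mm and 14 mm thick, about 40 g, pale body with dull blue glaze, starts lying in the tray. Origin: centre of its underside
Things that resemble listed ones, but are neither listed nor needed, are in the scene too. Leave any brown or orange look-alike of the tile_b alone.

How it is judged:
On the way, in this order (a step that is already met when the one before it is completed fails the run):
1. the tray, tipped at least a little (0.1 rad), rests on the tub's rim with its lip inside the tub's outline (x of tray_lip in the frame of tub between -0.078 and 0.078 m and y of tray_lip in the frame of tub between -0.063 and 0.063 m and angle between tray's own z axis and vertical above 0.1 rad and contact force between tray and tub above 0.5 N), for 0.1 s.
2. all four offcuts are in the white tub (x of tile_a in the frame of tub between -0.077 and 0.077 m and y of tile_a in the frame of tub between -0.062 and 0.062 m and z of tile_a in the frame of tub between 0 and 0.056 m and x of tile_b in the frame of tub between -0.077 and 0.077 m and y of tile_b in the frame of tub between -0.062 and 0.062 m and z of tile_b in the frame of tub between 0 and 0.056 m and x of tile_c in the frame of tub between -0.077 and 0.077 m and y of tile_c in the frame of tub between -0.062 and 0.062 m and z of tile_c in the frame of tub between 0 and 0.056 m and x of tile_d in the frame of tub between -0.077 and 0.077 m and y of tile_d in the frame of tub between -0.062 and 0.062 m and z of tile_d in the frame of tub between 0 and 0.056 m), for 0.2 s.
3. the tray is back flat on the bench (angle between tray's own z axis and vertical below 0.06 rad and height (world z) of tray below 0.006 m), for 0.2 s.
At the end, for the whole second after the job is handed in: All four offcuts lie at rest inside the white tub, below its rim; the tub stands upright within 30 mm of where it was; the tray is released and at rest, flat on the bench (within 0.06 rad and 6 mm) (all of step 2 and all of step 3 and linear speed of each of tile_a, tile_b, tile_c, tile_d below 0.05 m/s and linear speed of tray below 0.03 m/s and angle between tub's own z axis and vertical below 0.06 rad); the robot touches nothing.
It fails at once if the white tub is moved more than 30 mm (distance of tub from where it was at the start of the episode above 0.03 m).
It fails at once if the orange box, glue bottle, mug or nippers are moved more than 30 mm (distance of any of orange_box, glue, mug, nippers from where it was at the start of the episode above 0.03 m).
It fails at once if the tray is pressed hard on the tub (over 30 N) (contact force between tray and tub above 30 N).
It fails at once if the gripper handles a tile piece (contact force between the fingers and tile_a above 1 N or contact force between the fingers and tile_b above 1 N or contact force between the fingers and tile_c above 1 N or contact force between the fingers and tile_d above 1 N).
It fails at once if a tile piece is dropped or flung hard (faster than 1.6 m/s) (linear speed of any of tile_a, tile_b, tile_c, tile_d above 1.6 m/s).
It also fails if it takes over 58 s, if anything falls off the work surface, if the arm or the gripper's body presses on something with over 40 N, if the wrist force passes 120 N, or if a joint passes its speed limit or range.

## Working session

There is one attempt and no reset: what is moved stays moved. The work goes in short steps, Python scripts to look and compute and a tool call to move; the robot and the scene stay as the last step left them, time stands still between calls to the robot, and variables do not carry over. Pictures are saved under pics/ and viewed, at most 10 in all, crops included, and the job is handed in when it is done.

Besides the shell and the picture viewer there is one more tool, called after "Emit:" as name([rows], argument=value, ...), one row to a line, values as JSON. send_rows: Moves the arm, as the interface text tells. Its arguments: {"type":"object","properties":{"plan":{"type":"array"}},"required":["plan"]}

```bash
mkdir -p pics; python3 - <<'E'
from bench import arm
import cv2,numpy as np
for n in("top","side"):
    cv2.imwrite(f"pics/{n}0.png",arm.capture(n)); p=arm.camera_params(n)
    print(n,p["fx"],p["fy"],p["cx"],p["cy"],[k for k in p]);print(np.round(p["world_from_camera"],4).tolist())
s=arm.state();print(s["clock"],s["position"],s["tool_rot"],s["width"],arm.hold_point_z)
E
```

```text
top 512.7579736073343 512.7579736073343 278.65861020898996 211.64362454399756 ['fx', 'fy', 'cx', 'cy', 'world_from_camera']
[[0.0114, 0.9888, -0.1486, 0.3909], [-0.9999, 0.0116, 0.0003, 0.0613], [0.0021, 0.1486, 0.9889, 1.3053], [0.0, 0.0, 0.0, 1.0]]
side 405.3926335631871 405.3926335631871 283.56540524020846 218.02682219216817 ['fx', 'fy', 'cx', 'cy', 'world_from_camera']
[[-0.9434, 0.2446, -0.224, 0.364], [-0.3313, -0.6656, 0.6687, 0.6659], [0.0145, 0.7051, 0.709, 0.6951], [0.0, 0.0, 0.0, 1.0]]
0.1 [0.22539551 0.6356934  0.2303471 ] [ 1.69533642e-01  9.85523985e-01 -8.98738658e-04 -1.11540571e-04] 0.08549210274725087 0.0187
```

View pics/top0.png

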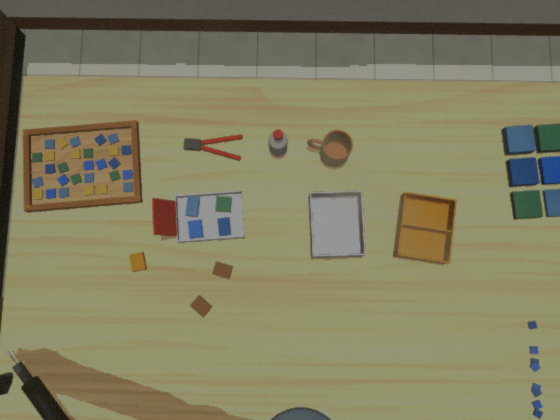

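View pics/side0.png

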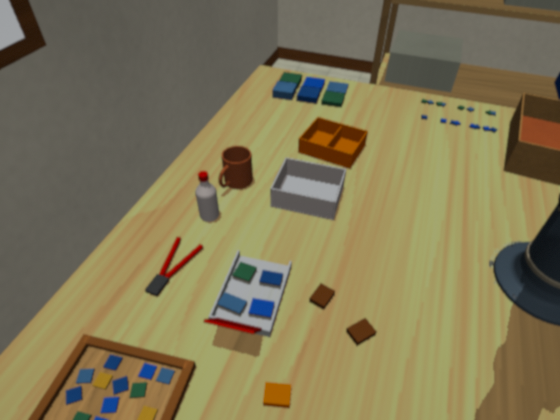

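The top view shows the tray at about (210,217) px with its red handle at (165,217) and its lip at x≈243. The tub is at (337,225) and the orange box at (426,228). Next I'll measure the contours.

```bash
cat > h.py <<'E'
from bench import arm
import cv2,numpy as np
def plane(n,uv,z):
    p=arm.camera_params(n);T=np.array(p["world_from_camera"]);uv=np.atleast_2d(uv).astype(float)
    d=np.c_[(uv[:,0]-p["cx"])/p["fx"],-(uv[:,1]-p["cy"])/p["fy"],-np.ones(len(uv))]@T[:3,:3].T
    return T[:3,3]+d*((z-T[2,3])/d[:,2])[:,None]
def proj(n,P):
    p=arm.camera_params(n);T=np.array(p["world_from_camera"])
    c=(np.atleast_2d(P)-T[:3,3])@T[:3,:3]
    return np.c_[p["cx"]-p["fx"]*c[:,0]/c[:,2],p["cy"]+p["fy"]*c[:,1]/c[:,2]]
E
python3 - <<'E'
from h import *
im=cv2.imread("pics/top0.png");hsv=cv2.cvtColor(im,cv2.COLOR_BGR2HSV)
def big(m,x0,y0,x1,y1):
    k=np.zeros_like(m);k[y0:y1,x0:x1]=m[y0:y1,x0:x1]
    c=max(cv2.findContours(k,cv2.RETR_EXTERNAL,cv2.CHAIN_APPROX_NONE)[0],key=cv2.contourArea)
    return c
red=((hsv[...,0]<8)|(hsv[...,0]>172))&(hsv[...,1]>150)
gray=(hsv[...,1]<70)
for nm,m,box,z in(("handle",red,(140,185,182,250),.06),("tray",gray,(165,180,255,255),.022),("tub",gray,(295,180,375,270),.06)):
    c=big(m.astype(np.uint8)*255,*box);r=cv2.minAreaRect(c);b=cv2.boxPoints(r)
    print(nm,np.round(r[0],1),np.round(r[1],1),round(r[2],1));print(np.round(b,1).tolist());P=plane("top",b,z);print(np.round(P,4).tolist(),np.round(np.linalg.norm(P-np.roll(P,1,0),axis=1),4),P.mean(0).round(4))
a=cv2.resize(im[175:275,140:260],None,fx=5,fy=5,interpolation=cv2.INTER_CUBIC)
cv2.imwrite("pics/c1.png",a)
a=cv2.resize(im[175:275,290:470],None,fx=4.4,fy=4.4,interpolation=cv2.INTER_CUBIC)
cv2.imwrite("pics/c2.png",a)
E
```

```text
handle [164.  216.5] [35. 22.] 90.0
[[153.0, 199.0], [175.0, 199.0], [175.0, 234.0], [153.0, 234.0]]
[[0.6059, 0.3708, 0.06], [0.6065, 0.3167, 0.06], [0.5199, 0.3131, 0.06], [0.5193, 0.3667, 0.06]] [0.0867 0.0542 0.0867 0.0536] [0.5629 0.3418 0.06  ]
tray [209.5 215.5] [89. 71.] 0.0
[[165.0, 251.0], [165.0, 180.0], [254.0, 180.0], [254.0, 251.0]]
[[0.4809, 0.344, 0.022], [0.662, 0.352, 0.022], [0.6647, 0.1248, 0.022], [0.4835, 0.1215, 0.022]] [0.2226 0.1813 0.2272 0.1813] [0.5728 0.2356 0.022 ]
tub [334.5 224.5] [89. 79.] 90.0
[[295.0, 180.0], [374.0, 180.0], [374.0, 269.0], [295.0, 269.0]]
[[0.6578, 0.0213, 0.06], [0.6601, -0.1746, 0.06], [0.4406, -0.171, 0.06], [0.4384, 0.0198, 0.06]] [0.2194 0.1959 0.2196 0.1909] [ 0.5492 -0.0761  0.06  ]
```

View pics/c1.png

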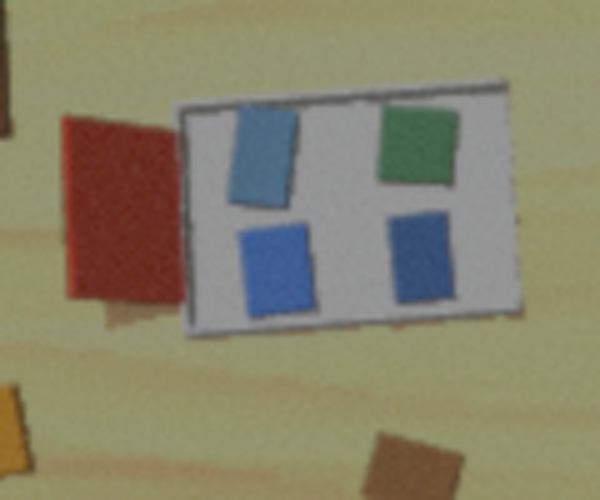

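View pics/c2.png

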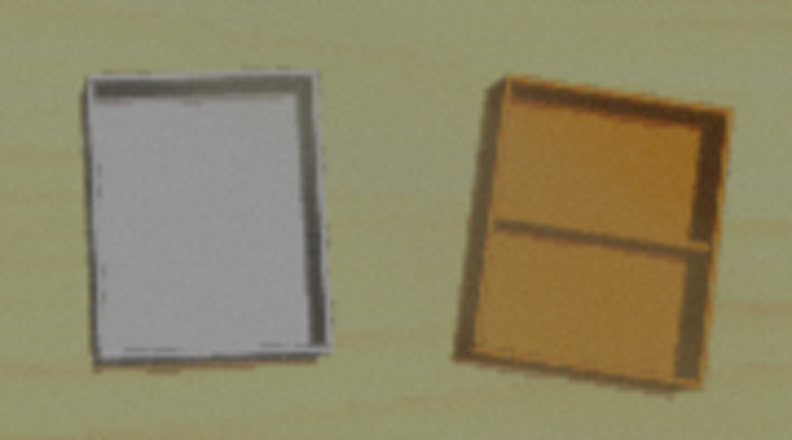

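The crops show the tray wall and lip corners, the handle plate and the tub rim corners clearly. In c1, the lip edge runs from (507,80) to (521,317) and the handle's upper edge from (63,117) to (68,298). In c2, the rim is (90,77),(317,72),(329,350),(97,358).

```bash
python3 - <<'E'
from h import *
def f(pts,s,x0,y0): return (np.array(pts)+.5)/s-.5+[x0,y0]
t=plane("top",f([(90,77),(317,72),(329,350),(97,358)],4.4,290,175),.06)
print("tub",t.round(4).tolist(),np.linalg.norm(t-np.roll(t,1,0),axis=1).round(4),t.mean(0).round(4))
d=t[1]-t[0];d2=t[2]-t[3];print("dir tub short(toward -y)",np.arctan2(d[1],d[0]),np.arctan2(d2[1],d2[0]), "long",[np.arctan2(*(t[a]-t[b])[1::-1]) for a,b in((0,3),(1,2))])
h=plane("top",f([(63,117),(68,298)],5,140,175),.0823);print("handle top",h.round(4).tolist(),np.linalg.norm(h[0]-h[1]),h.mean(0))
for z in(.0,.022):
  w=plane("top",f([(176,101),(507,80),(188,337),(521,317)],5,140,175),z);print(z,w.round(4).tolist(),[np.arctan2(*(w[a]-w[b])[1::-1]).round(4) for a,b in((1,0),(3,2))],np.linalg.norm(w[0]-w[2]),np.linalg.norm(w[0]-w[1]),np.linalg.norm(w[3]-w[2]))
E
```

```text
tub [[0.6277, -0.0161, 0.06], [0.6321, -0.1436, 0.06], [0.4762, -0.1483, 0.06], [0.4703, -0.0203, 0.06]] [0.1575 0.1276 0.156  0.1281] [ 0.5516 -0.0821  0.06  ]
dir tub short(toward -y) -1.5366213781880225 -1.5248788653508085 long [np.float64(0.02678718755293365), np.float64(0.029774372094547114)]
handle top [[0.6045, 0.3674, 0.0823], [0.5165, 0.3607, 0.0823]] 0.0881964664852639 [0.56051593 0.364048   0.0823    ]
0.0 [[0.6279, 0.3299, 0.0], [0.641, 0.159, 0.0], [0.5057, 0.3188, 0.0], [0.5179, 0.1491, 0.0]] [np.float64(-1.4945), np.float64(-1.499)] 0.12272638672616289 0.17140103521103553 0.17004609016300506
0.022 [[0.624, 0.3254, 0.022], [0.6368, 0.1574, 0.022], [0.5038, 0.3144, 0.022], [0.5158, 0.1477, 0.022]] [np.float64(-1.4945), np.float64(-1.499)] 0.12065790873913138 0.1685121758732347 0.1671800675930767
```

```bash
cat >> h.py <<'E'
from scipy.spatial.transform import Rotation as Ro, Slerp
TR=np.array([.570,.238,0.]);YAW=-1.497          # tray at start
def tray_R(yaw,th): return Ro.from_euler("z",yaw)*Ro.from_euler("y",th)   # th>0: front down
c,s=np.cos(.6),np.sin(.6)
TOOL_IN_TRAY=Ro.from_matrix(np.column_stack([np.cross([-c,0,-s],[s,0,-c]),[-c,0,-s],[s,0,-c]]))
GRIP=np.array([-.111,0,.060])
def tool_pose(o,yaw,th,back=0.,grip=GRIP):
    """TCP pose with tray origin o; back = withdrawn along tool z"""
    R=tray_R(yaw,th); T=R*TOOL_IN_TRAY
    return np.array(o)+R.apply(grip)+T.as_matrix()[:,2]*(.0187-back),T
def seg(P1,R1,P0=None,R0=None,n=None,mx=.95):
    if P0 is None: s=arm.state();P0=np.array(s["position"]);R0=Ro.from_quat(s["tool_rot"])
    w=(R0.inv()*R1).magnitude()
    k=n or 1
    while 1:
        sl=Slerp([0,1],Ro.concatenate([R0,R1]));out=[]
        for i in range(k):
            a,b=i/k,(i+1)/k;Ra,Rb=sl(a),sl(b)
            out.append(np.r_[Ra.inv().apply((P1-P0)*(b-a))/.1,(Ra.inv()*Rb).as_rotvec()/(np.pi/4)])
        if n or np.abs(out).max()<=mx: break
        k+=1
    print("seg mm",1e3*np.linalg.norm(P1-P0)/k,"deg",np.degrees(w)/k)
    for o in out: print(np.round(o,3).tolist())
E
python3 - <<'E'
from h import *
p,R=tool_pose(TR,YAW,0,.12);print(p,R.as_matrix().round(2).tolist());seg(p,R)
E
```

```text
[0.55759885 0.4057405  0.1436065 ] [[-1.0, -0.06, 0.04], [-0.07, 0.82, -0.56], [0.0, -0.56, -0.83]]
seg mm 82.64655555504787 deg 8.298678081308612
[-0.78, -0.211, 0.174, 0.15, -0.032, -0.102]
[-0.756, -0.25, 0.22, 0.15, -0.032, -0.102]
[-0.729, -0.281, 0.27, 0.15, -0.032, -0.102]
[-0.698, -0.303, 0.322, 0.15, -0.032, -0.102]
[-0.664, -0.317, 0.376, 0.15, -0.032, -0.102]
```

Emit:
send_rows([
  {"delta_pos": [-0.39, -0.105, 0.09], "delta_rot": [0.075, -0.016, -0.05], "grip": 0},
  {"delta_pos": [-0.78, -0.21, 0.17], "delta_rot": [0.15, -0.03, -0.1], "grip": 0},
  {"delta_pos": [-0.78, -0.21, 0.17], "delta_rot": [0.15, -0.03, -0.1], "grip": 0},
])

```text
clock: 0.35
position: [0.3011, 0.5848, 0.2117]
tool_rot: [0.135, 0.989, -0.064, 0.004]
wrist_force: [2.2, -1.1, -0.6]
width: 0.0519
gripper_force: 0.0
```

Emit:
send_rows([
  {"delta_pos": [-0.38, -0.125, 0.11], "delta_rot": [0.075, -0.016, -0.05], "grip": 0},
  {"delta_pos": [-0.76, -0.25, 0.22], "delta_rot": [0.15, -0.03, -0.1], "grip": 0},
  {"delta_pos": [-0.76, -0.25, 0.22], "delta_rot": [0.15, -0.03, -0.1], "grip": 0},
])

```text
clock: 0.6
position: [0.367, 0.5379, 0.1939]
tool_rot: [0.096, 0.988, -0.124, 0.005]
wrist_force: [0.8, -1.8, -1.2]
width: 0.0429
gripper_force: 0.0
```

Emit:
send_rows([
  {"delta_pos": [-0.36, -0.14, 0.135], "delta_rot": [0.075, -0.016, -0.05], "grip": 0},
  {"delta_pos": [-0.73, -0.28, 0.27], "delta_rot": [0.15, -0.03, -0.1], "grip": 0},
  {"delta_pos": [-0.73, -0.28, 0.27], "delta_rot": [0.15, -0.03, -0.1], "grip": 0},
])

```text
clock: 0.85
position: [0.4322, 0.4914, 0.1762]
tool_rot: [0.055, 0.981, -0.184, 0.006]
wrist_force: [1.2, -1.4, 1.0]
width: 0.0425
gripper_force: 0.0
```

Emit:
send_rows([
  {"delta_pos": [-0.35, -0.15, 0.16], "delta_rot": [0.075, -0.016, -0.05], "grip": 0},
  {"delta_pos": [-0.7, -0.3, 0.32], "delta_rot": [0.15, -0.03, -0.1], "grip": 0},
  {"delta_pos": [-0.7, -0.3, 0.32], "delta_rot": [0.15, -0.03, -0.1], "grip": 0},
])

```text
clock: 1.1
position: [0.4975, 0.445, 0.1586]
tool_rot: [0.014, 0.97, -0.242, 0.007]
wrist_force: [0.8, -2.2, -0.7]
width: 0.0427
gripper_force: 0.0
```

```bash
python3 - <<'E'
from h import *
s=arm.state();print(s["clock"],s["width"],s["wrist_force"],s["position"],np.round(s["joint_pos"],2))
p,R=tool_pose(TR,YAW,0,.12);seg(p,R)
E
```

```text
1.1 0.0427038827347555 [ 0.80934181 -2.15811776 -0.65453574] [0.49746139 0.44502303 0.15861808] [-0.95  0.71  0.05  1.38  0.27  1.45  0.54]
seg mm 73.38241564728058 deg 8.561789931663812
[-0.608, -0.258, 0.321, 0.141, -0.043, -0.12]
```

Emit:
send_rows([
  {"delta_pos": [-0.3, -0.13, 0.16], "delta_rot": [0.07, -0.02, -0.06], "grip": 0},
  {"delta_pos": [-0.61, -0.26, 0.32], "delta_rot": [0.14, -0.04, -0.12], "grip": 0},
  {"delta_pos": [-0.61, -0.26, 0.32], "delta_rot": [0.14, -0.04, -0.12], "grip": 0},
  {"delta_pos": [-0.61, -0.26, 0.32], "delta_rot": [0.14, -0.04, -0.12], "grip": 0},
  {"delta_pos": [-0.61, -0.26, 0.32], "delta_rot": [0.14, -0.04, -0.12], "grip": 0},
])

```text
clock: 1.52
position: [0.5514, 0.4135, 0.1457]
tool_rot: [-0.039, 0.956, -0.29, 0.009]
wrist_force: [0.4, 0.2, 0.1]
width: 0.0425
gripper_force: 0.0
```

```bash
python3 - <<'E'
from h import *
p,R=tool_pose(TR,YAW,0,.12);seg(p,R);
q=arm.camera_params("wrist");T=np.array(q["world_from_camera"]);im=arm.capture("wrist")
def fish(P):
    c=(np.atleast_2d(P)-T[:3,3])@T[:3,:3];x,y,z=c[:,0],-c[:,1],-c[:,2];r=np.hypot(x,y);t=np.arctan2(r,z)
    return np.c_[q["cx"]+q["fx"]*t*x/r,q["cy"]+q["fy"]*t*y/r]
Rt=tray_R(YAW,0)
for pt in [(-.126,.045,.0823),(-.126,-.045,.0823),(-.084,.045,.0204),(-.084,-.045,.0204),(.085,.06,.0),(.085,-.06,.0),(-.111,0,.06)]:
    u=fish(TR+Rt.apply(pt))[0];cv2.circle(im,tuple(np.round(u).astype(int)),3,(0,255,255),1)
cv2.imwrite("pics/w1.png",im)
E
```

```text
seg mm 10.143229162435606 deg 0.8013251863091061
[-0.056, -0.057, 0.063, 0.015, -0.001, 0.01]
```

View pics/w1.png

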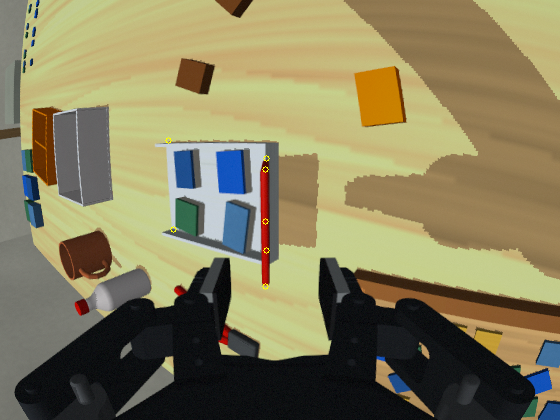

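The wrist view shows the red plate edge-on at column ≈266, centred between the fingers. The projected model points land on its corners and on the lip, so the pose is confirmed. Now I'll move in, with a stop 20 mm short.

Emit:
send_rows([
  {"delta_pos": [-0.056, -0.057, 0.2], "delta_rot": [0.015, 0, 0.01], "grip": 0},
  {"delta_pos": [-0.056, -0.057, 0.4], "delta_rot": [0.015, 0, 0.01], "grip": 0},
  {"delta_pos": [-0.056, -0.057, 0.65], "delta_rot": [0.015, 0, 0.01], "grip": 0},
  {"delta_pos": [-0.056, -0.057, 0.65], "delta_rot": [0.015, 0, 0.01], "grip": 0},
  {"delta_pos": [-0.056, -0.057, 0.65], "delta_rot": [0.015, 0, 0.01], "grip": 0},
])

```text
clock: 1.98
position: [0.5598, 0.373, 0.0955]
tool_rot: [-0.036, 0.955, -0.296, 0.011]
wrist_force: [-0.7, 1.3, 0.8]
width: 0.0425
gripper_force: 0.0
```

```bash
python3 - <<'E'
from h import *
p,R=tool_pose(TR,YAW,0,0);seg(p,R)
E
```

```text
seg mm 61.81682420839766 deg 0.07948414813225568
[-0.002, -0.0, 0.618, -0.001, -0.0, 0.001]
```

Emit:
send_rows([
  {"delta_pos": [0, 0, 0.25], "delta_rot": [0, 0, 0], "grip": 0},
  {"delta_pos": [0, 0, 0.45], "delta_rot": [0, 0, 0], "grip": 0},
  {"delta_pos": [0, 0, 0.6], "delta_rot": [0, 0, 0], "grip": 0},
  {"delta_pos": [0, 0, 0.61], "delta_rot": [0, 0, 0], "grip": 0},
  {"delta_pos": [0, 0, 0.61], "delta_rot": [0, 0, 0], "grip": 0.3},
  {"delta_pos": [0, 0, 0.61], "delta_rot": [0, 0, 0], "grip": 0.6},
  {"delta_pos": [0, 0, 0.61], "delta_rot": [0, 0, 0], "grip": 1},
  {"delta_pos": [0, 0, 0.61], "delta_rot": [0, 0, 0], "grip": 1},
  {"delta_pos": [0, 0, 0.61], "delta_rot": [0, 0, 0], "grip": 1},
  {"delta_pos": [0, 0, 0.61], "delta_rot": [0, 0, 0], "grip": 1},
])

```text
clock: 2.82
position: [0.5642, 0.3395, 0.0476]
tool_rot: [-0.035, 0.955, -0.295, 0.012]
wrist_force: [-0.3, -0.1, 5.1]
width: 0.005
gripper_force: 59.4
```

```bash
python3 - <<'E'
from h import *
s=arm.state();print(s["clock"],s["width"],s["gripper_force"],s["wrist_force"],s["ft_torque"])
p,R=tool_pose(TR,YAW,0,0);seg(p,R)
p2,R2=tool_pose(TR+[0,0,.05],YAW,0,0);seg(p2,R2)
E
```

```text
2.8167 0.0050385449645030875 59.36994552612305 [-0.34274854 -0.09846156  5.08752405] [-0.17778693  0.4142438   0.02397515]
seg mm 3.6487373692016276 deg 0.1790840324898002
[0.017, 0.007, 0.032, -0.0, 0.004, -0.001]
seg mm 47.0394912604847 deg 0.1790840324898002
[0.015, -0.275, -0.381, -0.0, 0.004, -0.001]
```

```bash
python3 - <<'E'
from h import *
s=arm.state();Rt=tray_R(YAW,0);P=np.array(s["position"]);R=Ro.from_quat(s["tool_rot"])
np.savez("rel.npz",p=Rt.inv().apply(P-TR),q=(Rt.inv()*R).as_quat(),P0=P,R0=R.as_quat());print(Rt.inv().apply(P-TR))
open("h.py","a").write('''
PIV=np.array([.5499,-.0211,.060]);PY=-1.543
def held(o,yaw,th):
    r=np.load("rel.npz");R=tray_R(yaw,th);return np.array(o)+R.apply(r["p"]),R*Ro.from_quat(r["q"])
def piv(th,dz=0,f=.065,dy=0): return held(PIV+[0,dy,dz]-tray_R(PY,th).apply([f,0,0]),PY,th)
''')
E
python3 - <<'E'
from h import *
p,R=held(TR+[0,0,.10],YAW,0);seg(p,R)
p2,R2=piv(0.2,.03);seg(p2,R2,p,R);print(p2)
p3,R3=piv(.2,.0);seg(p3,R3,p2,R2)
E
```

```text
[-0.10166029  0.00167064  0.04757222]
seg mm 100.00000000000001 deg 5.173270870649979e-15
[-0.003, -0.565, -0.825, -0.0, 0.0, -0.0]
seg mm 69.53371783189296 deg 3.9191198167639434
[0.108, -0.605, 0.324, -0.085, 0.009, 0.017]
[0.097, -0.627, 0.284, -0.085, 0.009, 0.017]
[0.086, -0.646, 0.242, -0.085, 0.009, 0.017]
[0.54729305 0.13277403 0.16973423]
seg mm 30.00000000000003 deg 0.0
[0.001, 0.117, 0.276, 0.0, 0.0, 0.0]
```

Emit:
send_rows([
  {"delta_pos": [0, -0.02, -0.03], "delta_rot": [0, 0, 0], "grip": 1},
  {"delta_pos": [0, -0.05, -0.08], "delta_rot": [0, 0, 0], "grip": 1},
  {"delta_pos": [0, -0.1, -0.15], "delta_rot": [0, 0, 0], "grip": 1},
  {"delta_pos": [0, -0.16, -0.23], "delta_rot": [0, 0, 0], "grip": 1},
  {"delta_pos": [0, -0.22, -0.32], "delta_rot": [0, 0, 0], "grip": 1},
  {"delta_pos": [0, -0.28, -0.41], "delta_rot": [0, 0, 0], "grip": 1},
  {"delta_pos": [0, -0.34, -0.5], "delta_rot": [0, 0, 0], "grip": 1},
  {"delta_pos": [0, -0.4, -0.59], "delta_rot": [0, 0, 0], "grip": 1},
  {"delta_pos": [0, -0.46, -0.67], "delta_rot": [0, 0, 0], "grip": 1},
  {"delta_pos": [0, -0.52, -0.75], "delta_rot": [0, 0, 0], "grip": 1},
  {"delta_pos": [0, -0.55, -0.8], "delta_rot": [0, 0, 0], "grip": 1},
  {"delta_pos": [0, -0.565, -0.825], "delta_rot": [0, 0, 0], "grip": 1},
])

```text
clock: 3.82
position: [0.5637, 0.3387, 0.1465]
tool_rot: [-0.035, 0.955, -0.295, 0.012]
wrist_force: [0.0, -0.1, -3.6]
width: 0.0052
gripper_force: 58.5
```

```bash
python3 - <<'E'
from h import *
s=arm.state();print(s["clock"],s["width"],s["gripper_force"],s["wrist_force"],s["ft_torque"],s["position"])
im=arm.capture("side");im2=arm.capture("wrist")
cv2.imwrite("pics/s2.png",np.hstack([cv2.resize(im,(400,300)),cv2.resize(im2,(400,300))]))
p2,R2=piv(0.2,.03);seg(p2,R2)
E
```

```text
3.8167 0.005221012803393902 58.52460980415344 [ 0.00720746 -0.10406181 -3.58268168] [1.28468439 0.11366861 0.07391029] [0.56368178 0.3386996  0.14648635]
seg mm 69.33197867515379 deg 3.912994938855279
[0.104, -0.607, 0.318, -0.085, 0.009, 0.017]
[0.094, -0.628, 0.277, -0.085, 0.009, 0.017]
[0.083, -0.647, 0.236, -0.085, 0.009, 0.017]
```

View pics/s2.png

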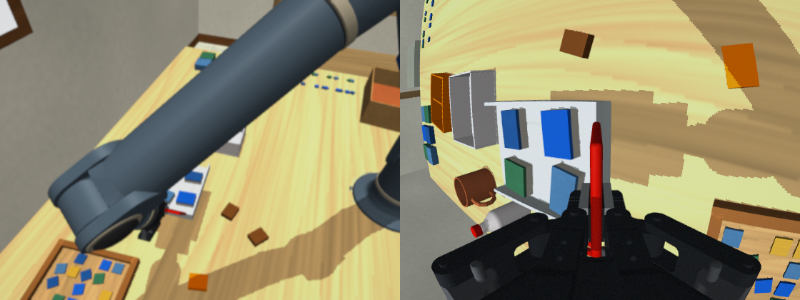

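The left half (side view) and right half (wrist view) show the tray lifted level, with all four tiles still in place. Moving on towards the tub.

Emit:
send_rows([
  {"delta_pos": [0.01, -0.04, 0.02], "delta_rot": [-0.005, 0, 0], "grip": 1},
  {"delta_pos": [0.02, -0.11, 0.06], "delta_rot": [-0.015, 0, 0], "grip": 1},
  {"delta_pos": [0.03, -0.19, 0.1], "delta_rot": [-0.025, 0, 0.005], "grip": 1},
  {"delta_pos": [0.045, -0.27, 0.14], "delta_rot": [-0.04, 0.005, 0.01], "grip": 1},
  {"delta_pos": [0.06, -0.35, 0.185], "delta_rot": [-0.05, 0.005, 0.01], "grip": 1},
  {"delta_pos": [0.075, -0.43, 0.225], "delta_rot": [-0.06, 0.005, 0.01], "grip": 1},
  {"delta_pos": [0.09, -0.52, 0.27], "delta_rot": [-0.075, 0.01, 0.015], "grip": 1},
  {"delta_pos": [0.105, -0.607, 0.318], "delta_rot": [-0.085, 0.01, 0.017], "grip": 1},
])

```text
clock: 4.58
position: [0.558, 0.2684, 0.1537]
tool_rot: [-0.028, 0.964, -0.263, 0.008]
wrist_force: [0.0, 0.6, -3.2]
width: 0.0052
gripper_force: 58.5
```

Emit:
send_rows([
  {"delta_pos": [0.01, -0.08, 0.035], "delta_rot": [-0.01, 0, 0], "grip": 1},
  {"delta_pos": [0.02, -0.16, 0.07], "delta_rot": [-0.02, 0, 0.005], "grip": 1},
  {"delta_pos": [0.035, -0.24, 0.105], "delta_rot": [-0.03, 0, 0.005], "grip": 1},
  {"delta_pos": [0.047, -0.32, 0.14], "delta_rot": [-0.042, 0.005, 0.01], "grip": 1},
  {"delta_pos": [0.06, -0.4, 0.175], "delta_rot": [-0.053, 0.005, 0.01], "grip": 1},
  {"delta_pos": [0.07, -0.475, 0.21], "delta_rot": [-0.063, 0.005, 0.01], "grip": 1},
  {"delta_pos": [0.08, -0.55, 0.245], "delta_rot": [-0.075, 0.01, 0.015], "grip": 1},
  {"delta_pos": [0.094, -0.628, 0.277], "delta_rot": [-0.085, 0.01, 0.017], "grip": 1},
])

```text
clock: 5.25
position: [0.5525, 0.2004, 0.1614]
tool_rot: [-0.021, 0.973, -0.231, 0.005]
wrist_force: [0.5, -0.5, -4.0]
width: 0.0052
gripper_force: 58.5
```

```bash
python3 - <<'E'
from h import *
p2,R2=piv(0.2,.03);seg(p2,R2)
E
```

```text
seg mm 68.34687024103481 deg 3.8837475415301115
[0.081, -0.639, 0.228, -0.084, 0.005, 0.018]
```

Emit:
send_rows([
  {"delta_pos": [0.01, -0.08, 0.03], "delta_rot": [-0.01, 0, 0], "grip": 1},
  {"delta_pos": [0.02, -0.16, 0.06], "delta_rot": [-0.02, 0, 0.005], "grip": 1},
  {"delta_pos": [0.03, -0.24, 0.085], "delta_rot": [-0.03, 0, 0.005], "grip": 1},
  {"delta_pos": [0.04, -0.33, 0.115], "delta_rot": [-0.042, 0.005, 0.01], "grip": 1},
  {"delta_pos": [0.05, -0.41, 0.145], "delta_rot": [-0.053, 0.005, 0.01], "grip": 1},
  {"delta_pos": [0.06, -0.49, 0.175], "delta_rot": [-0.063, 0.005, 0.01], "grip": 1},
  {"delta_pos": [0.07, -0.57, 0.2], "delta_rot": [-0.075, 0.005, 0.015], "grip": 1},
  {"delta_pos": [0.08, -0.62, 0.22], "delta_rot": [-0.084, 0.005, 0.018], "grip": 1},
  {"delta_pos": [0.081, -0.64, 0.23], "delta_rot": [-0.084, 0.005, 0.018], "grip": 1},
  {"delta_pos": [0.081, -0.64, 0.23], "delta_rot": [-0.084, 0.005, 0.018], "grip": 1},
])

```text
clock: 6.08
position: [0.5473, 0.1326, 0.1698]
tool_rot: [-0.013, 0.98, -0.199, 0.004]
wrist_force: [1.7, 0.2, -3.9]
width: 0.0051
gripper_force: 58.5
```

```bash
python3 - <<'E'
from h import *
s=arm.state();print(s["clock"],s["wrist_force"],s["ft_torque"],np.round(s["joint_pos"],2))
p3,R3=piv(.2,.0);seg(p3,R3)
q=arm.camera_params("wrist");T=np.array(q["world_from_camera"]);s=arm.state();im=arm.capture("wrist")
r=np.load("rel.npz");Rw=Ro.from_quat(s["tool_rot"])*Ro.from_quat(r["q"]).inv();o=np.array(s["position"])-Rw.apply(r["p"])
def fish(P):
    c=(np.atleast_2d(P)-T[:3,3])@T[:3,:3];x,y,z=c[:,0],-c[:,1],-c[:,2];r=np.hypot(x,y);t=np.arctan2(r,z)
    return np.c_[q["cx"]+q["fx"]*t*x/r,q["cy"]+q["fy"]*t*y/r]
print("lip",o+Rw.apply([.085,0,.004]),"origin",o)
pts=[o+Rw.apply(p) for p in[(.085,.06,.022),(.085,-.06,.022),(.085,.06,0),(.085,-.06,0)]]
Rb=Ro.from_euler("z",.028)
pts+=[np.array([.5516,-.0821,.06])+Rb.apply(p) for p in[(.08,.065,0),(-.08,.065,0),(.08,-.065,0),(-.08,-.065,0)]]
im=cv2.resize(im,None,fx=3,fy=3,interpolation=cv2.INTER_CUBIC)
for u in fish(pts): cv2.circle(im,tuple(np.round(3*u+1).astype(int)),5,(0,255,255),1)
u=fish(o[None])[0]*3;print(u)
x=int(np.clip(u[0]-600,0,880));y=int(np.clip(u[1]-300,0,660));cv2.imwrite("pics/w3.png",im[y:y+600,x:x+800])
E
```

```text
6.0833 [ 1.67412964  0.2037537  -3.87091641] [ 0.98829641  0.02777948 -0.039714  ] [-0.58  0.43  0.1   1.82  0.36  1.11  0.92]
seg mm 30.087174677452506 deg 0.07943270876848732
[0.001, 0.119, 0.276, -0.001, -0.0, -0.001]
lip [ 0.55033376 -0.04173345  0.09020352] origin [0.54807174 0.0423491  0.10308794]
[601.5263113  645.95190399]
```

View pics/w3.png

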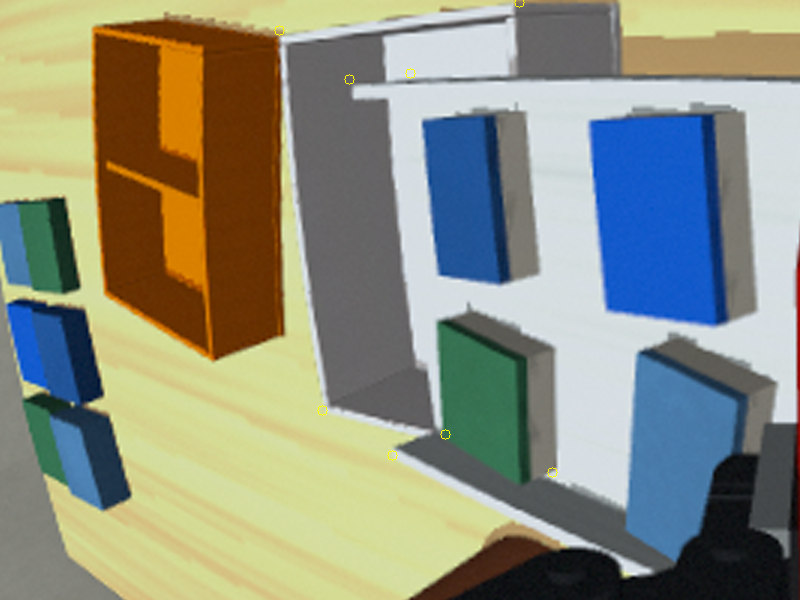

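The wrist view shows the lip inside the near rim of the tub, and the model points agree to a few mm. All tiles are in place. Lowering.

Emit:
send_rows([
  {"delta_pos": [0, 0.012, 0.03], "delta_rot": [0, 0, 0], "grip": 1},
  {"delta_pos": [0, 0.03, 0.07], "delta_rot": [0, 0, 0], "grip": 1},
  {"delta_pos": [0, 0.05, 0.12], "delta_rot": [0, 0, 0], "grip": 1},
  {"delta_pos": [0, 0.067, 0.155], "delta_rot": [0, 0, 0], "grip": 1},
  {"delta_pos": [0, 0.079, 0.184], "delta_rot": [0, 0, 0], "grip": 1},
  {"delta_pos": [0, 0.079, 0.184], "delta_rot": [0, 0, 0], "grip": 1},
  {"delta_pos": [0, 0.079, 0.184], "delta_rot": [0, 0, 0], "grip": 1},
])

```text
clock: 6.72
position: [0.5473, 0.1336, 0.1492]
tool_rot: [-0.014, 0.98, -0.199, 0.004]
wrist_force: [-0.2, 0.4, -3.2]
width: 0.0052
gripper_force: 58.5
```

Emit:
send_rows([
  {"delta_pos": [0, 0.008, 0.018], "delta_rot": [0, 0, 0], "grip": 1},
  {"delta_pos": [0, 0.016, 0.037], "delta_rot": [0, 0, 0], "grip": 1},
  {"delta_pos": [0, 0.016, 0.037], "delta_rot": [0, 0, 0], "grip": 1},
])

```text
clock: 6.97
position: [0.5472, 0.1336, 0.1453]
tool_rot: [-0.014, 0.98, -0.199, 0.004]
wrist_force: [0.1, 0.2, -3.1]
width: 0.0057
gripper_force: 58.5
```

```bash
python3 - <<'E'
from h import *
s=arm.state();print(s["clock"],s["wrist_force"],s["ft_torque"])
p3,R3=piv(.2,.0);seg(p3,R3)
E
```

```text
6.9667 [ 0.1073414   0.22567375 -3.11265301] [ 0.94137477  0.03294057 -0.03739803]
seg mm 5.593220640112787 deg 0.0659897623759563
[-0.0, 0.014, 0.054, -0.001, -0.0, 0.0]
```

Emit:
send_rows([
  {"delta_pos": [0, 0.004, 0.01], "delta_rot": [0, 0, 0], "grip": 1},
  {"delta_pos": [0, 0.008, 0.019], "delta_rot": [0, 0, 0], "grip": 1},
  {"delta_pos": [0, 0.008, 0.019], "delta_rot": [0, 0, 0], "grip": 1},
])

```text
clock: 7.22
position: [0.5473, 0.1336, 0.1433]
tool_rot: [-0.014, 0.98, -0.199, 0.004]
wrist_force: [0.7, 0.7, -3.5]
width: 0.0049
gripper_force: 58.5
```

Emit:
send_rows([
  {"delta_pos": [0, 0.004, 0.01], "delta_rot": [0, 0, 0], "grip": 1},
  {"delta_pos": [0, 0.008, 0.019], "delta_rot": [0, 0, 0], "grip": 1},
  {"delta_pos": [0, 0.008, 0.019], "delta_rot": [0, 0, 0], "grip": 1},
])

```text
clock: 7.47
position: [0.5473, 0.1336, 0.1412]
tool_rot: [-0.014, 0.98, -0.199, 0.004]
wrist_force: [-0.7, 0.4, -3.7]
width: 0.0051
gripper_force: 58.5
```

```bash
python3 - <<'E'
from h import *
s=arm.state();print(s["clock"],s["wrist_force"],s["ft_torque"],s["width"])
p3,R3=piv(.2,.0);seg(p3,R3)
E
```

```text
7.4667 [-0.74718703  0.36961194 -3.74802562] [0.97159945 0.00919246 0.01183953] 0.0051307217595494645
seg mm 1.7135248051331693 deg 0.0631703037628025
[0.0, -0.002, 0.017, -0.001, -0.0, 0.0]
```

Emit:
send_rows([
  {"delta_pos": [0, 0.004, 0.01], "delta_rot": [0, 0, 0], "grip": 1},
  {"delta_pos": [0, 0.008, 0.019], "delta_rot": [0, 0, 0], "grip": 1},
  {"delta_pos": [0, 0.008, 0.019], "delta_rot": [0, 0, 0], "grip": 1},
])

```text
clock: 7.72
position: [0.5475, 0.1336, 0.1396]
tool_rot: [-0.014, 0.98, -0.199, 0.004]
wrist_force: [-0.7, 0.2, -0.0]
width: 0.0053
gripper_force: 59.0
```

```bash
python3 - <<'E'
from h import *
s=arm.state();print(s["clock"],s["wrist_force"],s["ft_torque"],s["width"])
E
```

```text
7.7167 [-0.65748406  0.22553932 -0.04287749] [ 0.48673414  0.12719769 -0.00366966] 0.005310858506864503
```

Emit:
send_rows([
  {"delta_pos": [0, 0.004, 0.009], "delta_rot": [0, 0, 0], "grip": 1},
  {"delta_pos": [0, 0.006, 0.014], "delta_rot": [0, 0, 0], "grip": 1},
  {"delta_pos": [0, 0.006, 0.014], "delta_rot": [0, 0, 0], "grip": 1},
])

```text
clock: 7.97
position: [0.5477, 0.1339, 0.1386]
tool_rot: [-0.014, 0.98, -0.199, 0.005]
wrist_force: [0.0, 2.9, 3.7]
width: 0.0051
gripper_force: 59.3
```

```bash
python3 - <<'E'
from h import *
s=arm.state();print(s["clock"],s["wrist_force"],s["ft_torque"],s["width"])
p3,R3=piv(.2,.0);seg(p3,R3)
E
```

```text
7.9667 [0.04821082 2.87772114 3.69141604] [-0.1290399   0.41155161 -0.16784698] 0.005137756074073053
seg mm 1.6698327875830572 deg 0.09971019875399835
[0.004, -0.015, -0.006, -0.002, 0.001, 0.001]
```

```bash
python3 - <<'E'
from h import *
t=[.2,.3,.4,.5,.6,.7,.8,.9,1.0]
for a,b in zip(t,t[1:]):
    print(a,b);P,R=piv(a);P1,R1=piv(b);seg(P1,R1,P,R,n=1)
print(P1)
E
```

```text
0.2 0.3
seg mm 17.324475700166612 deg 5.729577951308232
[-0.0, -0.139, -0.104, -0.127, 0.0, 0.0]
0.3 0.4
seg mm 17.324475700166563 deg 5.729577951308234
[-0.0, -0.139, -0.104, -0.127, 0.0, 0.0]
0.4 0.5
seg mm 17.324475700166587 deg 5.729577951308238
[-0.0, -0.139, -0.104, -0.127, 0.0, 0.0]
0.5 0.6
seg mm 17.32447570016658 deg 5.729577951308227
[-0.0, -0.139, -0.104, -0.127, 0.0, 0.0]
0.6 0.7
seg mm 17.324475700166584 deg 5.729577951308223
[-0.0, -0.139, -0.104, -0.127, 0.0, 0.0]
0.7 0.8
seg mm 17.324475700166587 deg 5.729577951308244
[-0.0, -0.139, -0.104, -0.127, 0.0, 0.0]
0.8 0.9
seg mm 17.32447570016659 deg 5.72957795130824
[-0.0, -0.139, -0.104, -0.127, 0.0, 0.0]
0.9 1.0
seg mm 17.324475700166534 deg 5.729577951308222
[-0.0, -0.139, -0.104, -0.127, 0.0, 0.0]
[0.55017991 0.02894341 0.22594318]
```

Emit:
send_rows([
  {"delta_pos": [0, -0.02, -0.015], "delta_rot": [-0.018, 0, 0], "grip": 1},
  {"delta_pos": [0, -0.046, -0.035], "delta_rot": [-0.042, 0, 0], "grip": 1},
  {"delta_pos": [0, -0.07, -0.052], "delta_rot": [-0.064, 0, 0], "grip": 1},
  {"delta_pos": [0, -0.093, -0.07], "delta_rot": [-0.085, 0, 0], "grip": 1},
  {"delta_pos": [0, -0.12, -0.09], "delta_rot": [-0.109, 0, 0], "grip": 1},
  {"delta_pos": [0, -0.139, -0.104], "delta_rot": [-0.127, 0, 0], "grip": 1},
  {"delta_pos": [0, -0.139, -0.104], "delta_rot": [-0.127, 0, 0], "grip": 1},
])

```text
clock: 8.55
position: [0.5482, 0.1234, 0.1538]
tool_rot: [-0.013, 0.989, -0.15, 0.004]
wrist_force: [0.5, 1.3, 3.3]
width: 0.0053
gripper_force: 59.2
```

```bash
python3 - <<'E'
from h import *
s=arm.state();print(s["clock"],s["wrist_force"],s["ft_torque"],s["width"])
p3,R3=piv(.3,.0);seg(p3,R3)
E
```

```text
8.55 [0.46144988 1.25908386 3.25175509] [-0.26069909  0.23441899  0.02027175] 0.0052814314677276045
seg mm 1.3157954620374117 deg 0.13841527739369033
[0.006, 0.004, -0.011, -0.0, 0.001, -0.003]
```

Contact holds at about 7 N, so I'll keep going.

Emit:
send_rows([
  {"delta_pos": [0, -0.02, -0.015], "delta_rot": [-0.018, 0, 0], "grip": 1},
  {"delta_pos": [0, -0.046, -0.035], "delta_rot": [-0.042, 0, 0], "grip": 1},
  {"delta_pos": [0, -0.07, -0.052], "delta_rot": [-0.064, 0, 0], "grip": 1},
  {"delta_pos": [0, -0.093, -0.07], "delta_rot": [-0.085, 0, 0], "grip": 1},
  {"delta_pos": [0, -0.12, -0.09], "delta_rot": [-0.109, 0, 0], "grip": 1},
  {"delta_pos": [0, -0.139, -0.106], "delta_rot": [-0.127, 0, 0], "grip": 1},
  {"delta_pos": [0, -0.139, -0.106], "delta_rot": [-0.127, 0, 0], "grip": 1},
])

```text
clock: 9.13
position: [0.5483, 0.1134, 0.1677]
tool_rot: [-0.013, 0.995, -0.1, 0.003]
wrist_force: [-0.4, -0.8, 3.8]
width: 0.0053
gripper_force: 59.1
```

Emit:
send_rows([
  {"delta_pos": [0, -0.012, -0.009], "delta_rot": [-0.011, 0, 0], "grip": 1},
  {"delta_pos": [0, -0.028, -0.021], "delta_rot": [-0.025, 0, 0], "grip": 1},
  {"delta_pos": [0, -0.042, -0.031], "delta_rot": [-0.038, 0, 0], "grip": 1},
  {"delta_pos": [0, -0.056, -0.042], "delta_rot": [-0.051, 0, 0], "grip": 1},
  {"delta_pos": [0, -0.07, -0.052], "delta_rot": [-0.064, 0, 0], "grip": 1},
  {"delta_pos": [0, -0.07, -0.052], "delta_rot": [-0.064, 0, 0], "grip": 1},
])

```text
clock: 9.63
position: [0.5483, 0.1082, 0.174]
tool_rot: [-0.013, 0.997, -0.075, 0.003]
wrist_force: [0.5, -0.9, 4.0]
width: 0.0053
gripper_force: 59.2
```

```bash
python3 - <<'E'
from h import *
s=arm.state();print(s["clock"],s["wrist_force"],s["ft_torque"],s["width"])
p3,R3=piv(.45,.0);seg(p3,R3)
cv2.imwrite("pics/w4.png",arm.capture("wrist"))
E
```

```text
9.6333 [ 0.53983375 -0.88983813  3.99916224] [-1.1006559   0.22797194  0.10940166] 0.005265524317145334
seg mm 1.3375886355153614 deg 0.04907950366845932
[0.003, -0.002, -0.013, -0.0, 0.001, -0.001]
```

View pics/w4.png

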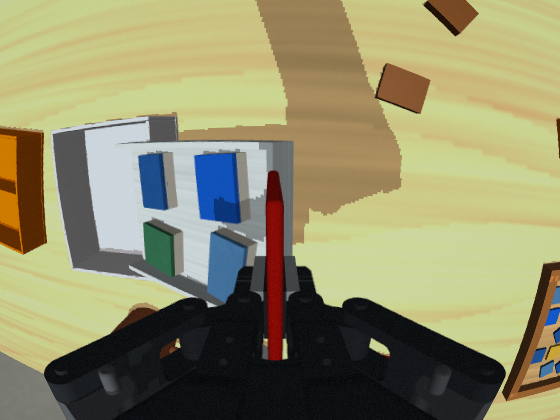

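The wrist view shows the lip inside the tub and the tiles not yet sliding (centroids near (153,182), (218,188), (160,250), (230,263)). From here I'll tip slowly and track the tiles by colour mask.

Emit:
send_rows([
  {"delta_pos": [0, -0.014, -0.01], "delta_rot": [-0.013, 0, 0], "grip": 1},
  {"delta_pos": [0, -0.028, -0.021], "delta_rot": [-0.025, 0, 0], "grip": 1},
  {"delta_pos": [0, -0.042, -0.031], "delta_rot": [-0.038, 0, 0], "grip": 1},
  {"delta_pos": [0, -0.056, -0.042], "delta_rot": [-0.051, 0, 0], "grip": 1},
  {"delta_pos": [0, -0.07, -0.053], "delta_rot": [-0.064, 0, 0], "grip": 1},
  {"delta_pos": [0, -0.083, -0.064], "delta_rot": [-0.076, 0, 0], "grip": 1},
  {"delta_pos": [0, -0.097, -0.075], "delta_rot": [-0.089, 0, 0], "grip": 1},
  {"delta_pos": [0, -0.111, -0.086], "delta_rot": [-0.102, 0, 0], "grip": 1},
  {"delta_pos": [0, -0.125, -0.097], "delta_rot": [-0.115, 0, 0], "grip": 1},
  {"delta_pos": [0, -0.139, -0.107], "delta_rot": [-0.127, 0, 0], "grip": 1},
])

```text
clock: 10.52
position: [0.5484, 0.0966, 0.1864]
tool_rot: [-0.014, 1.0, -0.025, 0.002]
wrist_force: [1.7, -2.3, 4.6]
width: 0.0052
gripper_force: 59.5
```

```bash
cat > look.py <<'E'
from h import *
import sys
th=float(sys.argv[1])
s=arm.state();print(round(s["clock"],2),np.round(s["wrist_force"],1),np.round(s["ft_torque"],2),round(s["width"],4))
p3,R3=piv(th,.0);seg(p3,R3)
im=arm.capture("wrist");cv2.imwrite(f"pics/t{s['clock']:.2f}.png",im);h=cv2.cvtColor(im,cv2.COLOR_BGR2HSV)
m=cv2.inRange(h,(55,90,50),(125,255,255));m[:,:50]=0;m[:,300:]=0
n,_,st,c=cv2.connectedComponentsWithStats(m)
print([(np.round(c[i]).astype(int).tolist(),int(st[i,4]),h[int(c[i][1]),int(c[i][0])].tolist()) for i in range(1,n) if st[i,4]>80])
E
python3 look.py .55
```

```text
10.52 [ 1.7 -2.3  4.6] [-1.41  0.18  0.19] 0.0052
seg mm 1.3518653476986073 deg 0.0812116831091985
[0.001, -0.005, -0.012, -0.001, 0.0, 0.002]
[([217, 187], 2796, [109, 229, 179]), ([152, 181], 1326, [107, 198, 134]), ([159, 249], 1145, [73, 139, 101]), ([224, 265], 1951, [104, 148, 150])]
```

Emit:
send_rows([
  {"delta_pos": [0, -0.014, -0.015], "delta_rot": [-0.013, 0, 0], "grip": 1},
  {"delta_pos": [0, -0.028, -0.03], "delta_rot": [-0.025, 0, 0], "grip": 1},
  {"delta_pos": [0, -0.042, -0.043], "delta_rot": [-0.038, 0, 0], "grip": 1},
  {"delta_pos": [0, -0.056, -0.053], "delta_rot": [-0.051, 0, 0], "grip": 1},
  {"delta_pos": [0, -0.07, -0.064], "delta_rot": [-0.064, 0, 0], "grip": 1},
  {"delta_pos": [0, -0.07, -0.064], "delta_rot": [-0.064, 0, 0], "grip": 1},
])

```text
clock: 11.07
position: [0.5485, 0.0893, 0.193]
tool_rot: [-0.013, 1.0, -0.0, 0.002]
wrist_force: [0.5, -2.5, 0.2]
width: 0.0052
gripper_force: 58.7
```

```bash
python3 look.py .6
```

```text
11.07 [ 0.5 -2.5  0.2] [-1.16  0.04  0.17] 0.0052
seg mm 0.5022707026181599 deg 0.03478030272432571
[0.0, 0.003, -0.004, -0.001, 0.0, -0.001]
[([216, 187], 2743, [109, 229, 119]), ([152, 181], 1300, [107, 204, 130]), ([158, 249], 1119, [74, 137, 97]), ([223, 266], 2002, [105, 148, 148])]
```

Emit:
send_rows([
  {"delta_pos": [0, -0.012, -0.01], "delta_rot": [-0.011, 0, 0], "grip": 1},
  {"delta_pos": [0, -0.024, -0.019], "delta_rot": [-0.022, 0, 0], "grip": 1},
  {"delta_pos": [0, -0.036, -0.029], "delta_rot": [-0.033, 0, 0], "grip": 1},
  {"delta_pos": [0, -0.047, -0.038], "delta_rot": [-0.043, 0, 0], "grip": 1},
  {"delta_pos": [0, -0.058, -0.046], "delta_rot": [-0.053, 0, 0], "grip": 1},
  {"delta_pos": [0, -0.07, -0.055], "delta_rot": [-0.064, 0, 0], "grip": 1},
  {"delta_pos": [0, -0.07, -0.055], "delta_rot": [-0.064, 0, 0], "grip": 1},
])

```text
clock: 11.7
position: [0.5488, 0.0826, 0.1987]
tool_rot: [-0.014, 1.0, 0.025, 0.001]
wrist_force: [0.5, -3.1, -0.6]
width: 0.0053
gripper_force: 58.7
```

```bash
python3 look.py .65
```

```text
11.7 [ 0.5 -3.1 -0.6] [-1.13  0.02  0.11] 0.0053
seg mm 0.20054387103414112 deg 0.01836149235022737
[0.001, 0.002, 0.0, -0.0, 0.0, 0.0]
[([153, 179], 1429, [109, 231, 167]), ([159, 244], 1208, [104, 150, 141])]
```

Emit:
send_rows([
  {"delta_pos": [0, -0.012, -0.01], "delta_rot": [-0.011, 0, 0], "grip": 1},
  {"delta_pos": [0, -0.024, -0.019], "delta_rot": [-0.022, 0, 0], "grip": 1},
  {"delta_pos": [0, -0.036, -0.029], "delta_rot": [-0.033, 0, 0], "grip": 1},
  {"delta_pos": [0, -0.047, -0.038], "delta_rot": [-0.043, 0, 0], "grip": 1},
  {"delta_pos": [0, -0.058, -0.046], "delta_rot": [-0.053, 0, 0], "grip": 1},
  {"delta_pos": [0, -0.07, -0.055], "delta_rot": [-0.064, 0, 0], "grip": 1},
  {"delta_pos": [0, -0.07, -0.055], "delta_rot": [-0.064, 0, 0], "grip": 1},
])

```text
clock: 12.33
position: [0.5492, 0.0757, 0.2041]
tool_rot: [-0.014, 0.999, 0.05, 0.001]
wrist_force: [0.2, -1.2, 2.0]
width: 0.0052
gripper_force: 59.1
```

```bash
python3 look.py .7
```

```text
12.33 [ 0.2 -1.2  2. ] [-0.78  0.25  0.05] 0.0052
seg mm 0.4613249701463936 deg 0.06135013840098163
[0.003, 0.001, 0.004, 0.001, 0.001, 0.001]
[([130, 197], 1117, [104, 145, 167])]
```

```bash
ls -t pics | head -3; cp pics/$(ls -t pics|head -1) pics/now.png
```

```text
t12.33.png
t11.70.png
t11.07.png
```

View pics/now.png

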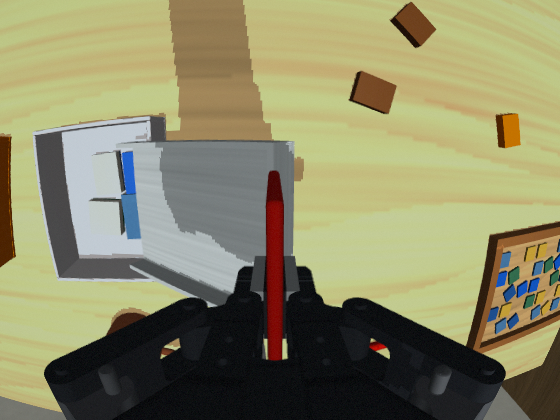

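The view shows two tiles lying in the tub (pale undersides up, ≈(105,190)). The two blue ones are just leaving the lip at ≈(130,190). I'll tip a bit further.

Emit:
send_rows([
  {"delta_pos": [0, -0.012, -0.01], "delta_rot": [-0.011, 0, 0], "grip": 1},
  {"delta_pos": [0, -0.024, -0.02], "delta_rot": [-0.022, 0, 0], "grip": 1},
  {"delta_pos": [0, -0.036, -0.03], "delta_rot": [-0.033, 0, 0], "grip": 1},
  {"delta_pos": [0, -0.047, -0.04], "delta_rot": [-0.043, 0, 0], "grip": 1},
  {"delta_pos": [0, -0.058, -0.05], "delta_rot": [-0.053, 0, 0], "grip": 1},
  {"delta_pos": [0, -0.07, -0.06], "delta_rot": [-0.064, 0, 0], "grip": 1},
  {"delta_pos": [0, -0.07, -0.06], "delta_rot": [-0.064, 0, 0], "grip": 1},
])

```text
clock: 12.97
position: [0.5492, 0.0678, 0.209]
tool_rot: [-0.014, 0.997, 0.075, 0.001]
wrist_force: [0.2, -0.8, 0.9]
width: 0.0055
gripper_force: 59.0
```

```bash
python3 look.py .75;python3 look.py .75; python3 - <<'E'
from h import *
P,R=piv(.75)
r=np.load("rel.npz")
# withdraw: tray pulled along own -x and up, tilt reduced
P1=P+[0,.04,.06];seg(P1,R,P,R)
P2,R2=held([.5550,.16,.115],PY,.2);seg(P2,R2,P1,R)
P3,R3=held([.570,.238,.03],YAW,0);seg(P3,R3,P2,R2)
E
```

```text
12.97 [ 0.2 -0.8  0.9] [-0.63  0.05  0.11] 0.0055
seg mm 0.8381443647881333 deg 0.03937657296411859
[0.001, 0.005, 0.006, 0.001, 0.0, 0.001]
[([129, 198], 1307, [105, 144, 170])]
13.02 [-0.3 -1.7 -0.2] [-0.75  0.03  0.06] 0.0052
seg mm 0.5708491470510563 deg 0.06324627346991726
[0.0, 0.003, 0.005, 0.0, -0.0, 0.001]
[([129, 198], 1308, [104, 147, 170])]
seg mm 72.1110255092798 deg 0.0
[-0.013, 0.485, -0.534, 0.0, 0.0, 0.0]
seg mm 83.09808454457355 deg 15.75633936609764
[-0.043, 0.635, 0.534, 0.35, -0.0, -0.001]
[-0.044, 0.756, 0.341, 0.35, -0.0, -0.001]
seg mm 68.81971298627694 deg 5.878679725145915
[-0.061, 0.613, 0.307, 0.127, -0.014, -0.026]
[-0.071, 0.639, 0.245, 0.127, -0.014, -0.026]
```

Emit:
send_rows([
  {"delta_pos": [0, 0.02, -0.02], "delta_rot": [0, 0, 0], "grip": 1},
  {"delta_pos": [0, 0.06, -0.05], "delta_rot": [0, 0, 0], "grip": 1},
  {"delta_pos": [0, 0.11, -0.09], "delta_rot": [0, 0, 0], "grip": 1},
  {"delta_pos": [0, 0.16, -0.13], "delta_rot": [0, 0, 0], "grip": 1},
  {"delta_pos": [0, 0.22, -0.18], "delta_rot": [0, 0, 0], "grip": 1},
  {"delta_pos": [0, 0.28, -0.23], "delta_rot": [0, 0, 0], "grip": 1},
  {"delta_pos": [0, 0.34, -0.28], "delta_rot": [0, 0, 0], "grip": 1},
  {"delta_pos": [0, 0.4, -0.33], "delta_rot": [0, 0, 0], "grip": 1},
  {"delta_pos": [0, 0.46, -0.39], "delta_rot": [0, 0, 0], "grip": 1},
  {"delta_pos": [0, 0.5, -0.5], "delta_rot": [0, 0, 0], "grip": 1},
  {"delta_pos": [0, 0.5, -0.6], "delta_rot": [0, 0, 0], "grip": 1},
  {"delta_pos": [0, 0.5, -0.6], "delta_rot": [0, 0, 0], "grip": 1},
])

```text
clock: 14.07
position: [0.5492, 0.1087, 0.2787]
tool_rot: [-0.014, 0.997, 0.075, 0.003]
wrist_force: [0.4, -1.1, -0.8]
width: 0.005
gripper_force: 58.9
```

```bash
python3 look.py .75; cp pics/$(ls -t pics|head -1) pics/now2.png; python3 - <<'E'
from h import *
P2,R2=held([.5550,.16,.115],PY,.2);seg(P2,R2)
E
```

```text
14.07 [ 0.4 -1.1 -0.8] [-0.18 -0.01  0.06] 0.005
seg mm 81.03282877004294 deg 0.3111673399148265
[0.019, -0.503, 0.635, 0.0, 0.006, 0.003]
[([119, 184], 1565, [105, 143, 171])]
seg mm 85.55332219181854 deg 15.748611192134637
[-0.044, 0.629, 0.579, 0.35, 0.002, -0.001]
[-0.045, 0.762, 0.386, 0.35, 0.002, -0.001]
```

View pics/now2.png

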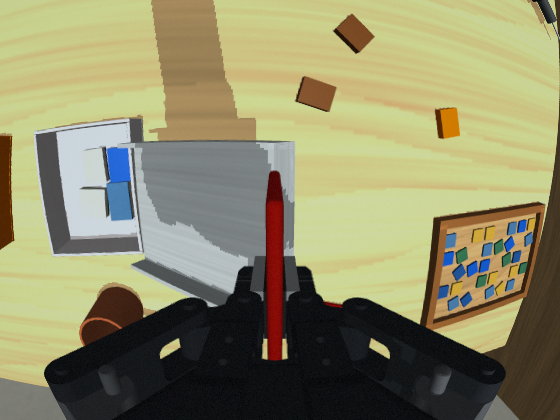

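All four tiles are in the tub (two pale undersides at x≈92, two blue at x≈119) and the tray is empty. Now I'll carry it back.

Emit:
send_rows([
  {"delta_pos": [-0.01, 0.12, 0.11], "delta_rot": [0.07, 0, 0], "grip": 1},
  {"delta_pos": [-0.02, 0.25, 0.23], "delta_rot": [0.14, 0, 0], "grip": 1},
  {"delta_pos": [-0.03, 0.38, 0.35], "delta_rot": [0.21, 0, 0], "grip": 1},
  {"delta_pos": [-0.035, 0.5, 0.46], "delta_rot": [0.28, 0, 0], "grip": 1},
  {"delta_pos": [-0.044, 0.63, 0.58], "delta_rot": [0.35, 0, 0], "grip": 1},
])

```text
clock: 14.53
position: [0.5502, 0.1797, 0.2273]
tool_rot: [-0.014, 0.998, -0.064, 0.003]
wrist_force: [-0.4, 0.7, -1.6]
width: 0.0054
gripper_force: 58.9
```

Emit:
send_rows([
  {"delta_pos": [-0.01, 0.15, 0.08], "delta_rot": [0.07, 0, 0], "grip": 1},
  {"delta_pos": [-0.02, 0.3, 0.16], "delta_rot": [0.14, 0, 0], "grip": 1},
  {"delta_pos": [-0.03, 0.45, 0.23], "delta_rot": [0.21, 0, 0], "grip": 1},
  {"delta_pos": [-0.035, 0.6, 0.31], "delta_rot": [0.28, 0, 0], "grip": 1},
  {"delta_pos": [-0.045, 0.76, 0.385], "delta_rot": [0.35, 0, 0], "grip": 1},
  {"delta_pos": [-0.045, 0.76, 0.385], "delta_rot": [0.35, 0, 0], "grip": 1},
])

```text
clock: 15.03
position: [0.5501, 0.257, 0.1758]
tool_rot: [-0.018, 0.98, -0.198, 0.002]
wrist_force: [-2.0, 1.1, -2.4]
width: 0.0053
gripper_force: 59.1
```

```bash
python3 - <<'E'
from h import *
s=arm.state();print(s["clock"],s["wrist_force"],s["position"])
P3,R3=held([.570,.238,.03],YAW,0);seg(P3,R3)
E
```

```text
15.0333 [-1.97721222  1.05815857 -2.38912687] [0.55010227 0.25697744 0.17575352]
seg mm 64.51469091688594 deg 5.858870420875233
[-0.087, 0.568, 0.293, 0.128, -0.015, -0.02]
[-0.093, 0.593, 0.235, 0.128, -0.015, -0.02]
```

Emit:
send_rows([
  {"delta_pos": [-0.02, 0.11, 0.06], "delta_rot": [0.025, 0, 0], "grip": 1},
  {"delta_pos": [-0.035, 0.23, 0.12], "delta_rot": [0.05, -0.005, -0.01], "grip": 1},
  {"delta_pos": [-0.05, 0.34, 0.18], "delta_rot": [0.075, -0.01, -0.01], "grip": 1},
  {"delta_pos": [-0.07, 0.46, 0.235], "delta_rot": [0.1, -0.01, -0.015], "grip": 1},
  {"delta_pos": [-0.087, 0.568, 0.293], "delta_rot": [0.128, -0.015, -0.02], "grip": 1},
])

```text
clock: 15.45
position: [0.5607, 0.292, 0.1301]
tool_rot: [-0.022, 0.968, -0.248, 0.009]
wrist_force: [-1.1, 0.8, -1.4]
width: 0.0054
gripper_force: 59.1
```

Emit:
send_rows([
  {"delta_pos": [-0.02, 0.12, 0.05], "delta_rot": [0.025, 0, 0], "grip": 1},
  {"delta_pos": [-0.035, 0.24, 0.1], "delta_rot": [0.05, -0.005, -0.01], "grip": 1},
  {"delta_pos": [-0.055, 0.36, 0.145], "delta_rot": [0.075, -0.01, -0.01], "grip": 1},
  {"delta_pos": [-0.075, 0.48, 0.19], "delta_rot": [0.1, -0.01, -0.015], "grip": 1},
  {"delta_pos": [-0.093, 0.593, 0.235], "delta_rot": [0.128, -0.015, -0.02], "grip": 1},
  {"delta_pos": [-0.093, 0.593, 0.235], "delta_rot": [0.128, -0.015, -0.02], "grip": 1},
  {"delta_pos": [-0.093, 0.593, 0.235], "delta_rot": [0.128, -0.015, -0.02], "grip": 1},
  {"delta_pos": [-0.093, 0.593, 0.235], "delta_rot": [0.128, -0.015, -0.02], "grip": 1},
])

```text
clock: 16.12
position: [0.5686, 0.332, 0.0823]
tool_rot: [-0.03, 0.955, -0.296, 0.014]
wrist_force: [-0.5, -0.2, -1.8]
width: 0.0052
gripper_force: 59.1
```

```bash
python3 - <<'E'
from h import *
s=arm.state();print(s["clock"],s["wrist_force"],s["ft_torque"],s["position"])
P3,R3=held([.570,.238,.003],YAW,0);seg(P3,R3)
E
```

```text
16.1167 [-0.53663367 -0.15530761 -1.77447168] [0.95692208 0.0590722  0.02867583] [0.56855057 0.33197397 0.08232467]
seg mm 32.92634873531619 deg 0.6181293864662682
[0.042, 0.244, 0.217, -0.002, 0.0, -0.014]
```

Emit:
send_rows([
  {"delta_pos": [0.01, 0.05, 0.04], "delta_rot": [0, 0, 0], "grip": 1},
  {"delta_pos": [0.02, 0.1, 0.09], "delta_rot": [0, 0, -0.005], "grip": 1},
  {"delta_pos": [0.03, 0.16, 0.14], "delta_rot": [0, 0, -0.01], "grip": 1},
  {"delta_pos": [0.04, 0.21, 0.185], "delta_rot": [0, 0, -0.014], "grip": 1},
  {"delta_pos": [0.042, 0.244, 0.217], "delta_rot": [-0.002, 0, -0.014], "grip": 1},
  {"delta_pos": [0.042, 0.244, 0.217], "delta_rot": [-0.002, 0, -0.014], "grip": 1},
  {"delta_pos": [0.042, 0.244, 0.217], "delta_rot": [-0.002, 0, -0.014], "grip": 1},
])

```text
clock: 16.7
position: [0.5635, 0.3403, 0.0498]
tool_rot: [-0.036, 0.955, -0.296, 0.012]
wrist_force: [-0.8, 0.6, -1.2]
width: 0.0052
gripper_force: 59.1
```

```bash
python3 - <<'E'
from h import *
s=arm.state();print(s["clock"],s["wrist_force"],s["ft_torque"],s["position"])
P3,R3=held([.570,.238,.0],YAW,0);seg(P3,R3)
E
```

```text
16.7 [-0.84121139  0.58154322 -1.2341801 ] [0.9579294  0.07977852 0.01523089] [0.56349679 0.34028141 0.04977057]
seg mm 2.4263181969449397 deg 0.12271717478167112
[-0.006, 0.006, 0.023, -0.001, 0.0, 0.003]
```

Emit:
send_rows([
  {"delta_pos": [0, 0.006, 0.009], "delta_rot": [0, 0, 0], "grip": 1},
  {"delta_pos": [0, 0.012, 0.018], "delta_rot": [0, 0, 0], "grip": 1},
  {"delta_pos": [0, 0.014, 0.021], "delta_rot": [0, 0, 0], "grip": 1},
  {"delta_pos": [0, 0.014, 0.021], "delta_rot": [0, 0, 0], "grip": 1},
])

```text
clock: 17.03
position: [0.5639, 0.3404, 0.0479]
tool_rot: [-0.036, 0.955, -0.295, 0.013]
wrist_force: [-0.2, 0.4, -0.5]
width: 0.0053
gripper_force: 59.3
```

```bash
python3 - <<'E'
from h import *
s=arm.state();print(s["clock"],s["wrist_force"],s["ft_torque"],s["position"])
P3,R3=held([.570,.238,.0],YAW,0);seg(P3,R3)
E
```

```text
17.0333 [-0.24004261  0.41605964 -0.5384907 ] [0.86110267 0.07175243 0.04624233] [0.5638517  0.34036344 0.04792481]
seg mm 0.9797885693908392 deg 0.08914472007524295
[-0.003, -0.005, 0.008, 0.0, 0.001, 0.002]
```

Nearly seated, 1 mm more before release. Then I'll open to 43 mm and withdraw along the tool axis.

Emit:
send_rows([
  {"delta_pos": [0, 0.005, 0.008], "delta_rot": [0, 0, 0], "grip": 1},
  {"delta_pos": [0, 0.005, 0.008], "delta_rot": [0, 0, 0], "grip": 1},
  {"delta_pos": [0, 0.005, 0.008], "delta_rot": [0, 0, 0], "grip": 0.6},
  {"delta_pos": [0, 0.005, 0.008], "delta_rot": [0, 0, 0], "grip": 0.3},
  {"delta_pos": [0, 0.005, 0.008], "delta_rot": [0, 0, 0], "grip": 0},
  {"delta_pos": [0, 0.005, 0.008], "delta_rot": [0, 0, 0], "grip": 0},
  {"delta_pos": [0, 0.005, 0.008], "delta_rot": [0, 0, 0], "grip": 0},
  {"delta_pos": [0, 0.005, 0.008], "delta_rot": [0, 0, 0], "grip": 0},
])

```text
clock: 17.7
position: [0.5637, 0.3402, 0.0467]
tool_rot: [-0.036, 0.955, -0.295, 0.012]
wrist_force: [-0.0, 0.3, -0.8]
width: 0.0425
gripper_force: 0.0
```

Emit:
send_rows([
  {"delta_pos": [0, 0, -0.1], "delta_rot": [0, 0, 0], "grip": 0},
  {"delta_pos": [0, 0, -0.25], "delta_rot": [0, 0, 0], "grip": 0},
  {"delta_pos": [0, 0, -0.45], "delta_rot": [0, 0, 0], "grip": 0},
  {"delta_pos": [0, 0, -0.7], "delta_rot": [0, 0, 0], "grip": 0},
  {"delta_pos": [0, 0, -1], "delta_rot": [0, 0, 0], "grip": 0},
  {"delta_pos": [0, 0, -1], "delta_rot": [0, 0, 0], "grip": 0},
])

```text
clock: 18.2
position: [0.5598, 0.403, 0.1346]
tool_rot: [-0.037, 0.956, -0.291, 0.016]
wrist_force: [0.3, 1.1, 0.1]
width: 0.0427
gripper_force: 0.0
```

Emit:
send_rows([
  {"delta_pos": [0, 0, -0.4], "delta_rot": [0, 0, 0], "grip": 0},
  {"delta_pos": [0.5, 0.3, -0.8], "delta_rot": [0, 0, 0], "grip": 0},
  {"delta_pos": [1, 0.6, -1], "delta_rot": [0, 0, 0], "grip": 0},
  {"delta_pos": [1, 0.6, -1], "delta_rot": [0, 0, 0], "grip": 0},
  {"delta_pos": [1, 0.6, -1], "delta_rot": [0, 0, 0], "grip": 0},
  {"delta_pos": [1, 0.6, -1], "delta_rot": [0, 0, 0], "grip": 0},
])

```text
clock: 18.7
position: [0.4464, 0.4988, 0.1777]
tool_rot: [-0.041, 0.955, -0.294, 0.012]
wrist_force: [-0.2, 0.2, -0.1]
width: 0.0425
gripper_force: 0.0
```

```bash
python3 - <<'E'
from h import *
s=arm.state();print(s["clock"],s["wrist_force"],s["width"],s["position"])
im=arm.capture("top");cv2.imwrite("pics/end.png",im);hsv=cv2.cvtColor(im,cv2.COLOR_BGR2HSV);old=cv2.imread("pics/top0.png")
d=cv2.absdiff(im,old).max(2);
m=cv2.inRange(hsv,(55,110,40),(125,255,255));m[:,:150]=0;m[:,480:]=0
n,_,st,c=cv2.connectedComponentsWithStats(m)
for i in range(1,n):
    if st[i,4]>20: print("tile px",c[i].round(1),st[i,4],plane("top",c[i],.018).round(3))
red=(((hsv[...,0]<8)|(hsv[...,0]>172))&(hsv[...,1]>150)).astype(np.uint8);red[:,:130]=0;red[:185]=0;red[260:]=0;red[:,185:]=0
print("handle",cv2.boundingRect(red), "diff tub rim/box/other", [int((d[a:b,e:f]>45).sum()) for a,b,e,f in((180,265,300,310),(180,265,358,372),(185,270,390,465),(120,170,180,250),(125,165,260,360))])
E
```

```text
18.7 [-0.15605617  0.20538401 -0.05760352] 0.0425045574815435 [0.44644661 0.49880021 0.17772422]
tile px [321.  234.9] 221 [[ 0.526 -0.047  0.018]]
handle (152, 199, 24, 36) diff tub rim/box/other [0, 0, 0, 0, 0]
```

```bash
python3 - <<'E'
from h import *
im=cv2.imread("pics/end.png");hsv=cv2.cvtColor(im,cv2.COLOR_BGR2HSV)
m=cv2.inRange(hsv,(85,75,40),(125,255,255));m[:,:150]=0;m[:,480:]=0
n,_,st,c=cv2.connectedComponentsWithStats(m)
for i in range(1,n):
    if st[i,4]>20: print(c[i].round(1),st[i])
g=cv2.medianBlur(im,3)
for y in range(188,262,4): print(y,[tuple(int(v) for v in g[y,x]) for x in range(313,360,6)])
print("tray floor std",im[200:235,185:238].std((0,1)),im[200:235,185:238].mean((0,1)))
E
```

```text
[322.  226.3] [314 207  16  38 440]
188 [(113, 148, 148), (114, 148, 148), (113, 148, 147), (114, 148, 148), (112, 146, 146), (112, 146, 147), (112, 147, 147), (112, 148, 147)]
192 [(105, 136, 135), (113, 140, 141), (117, 135, 136), (126, 144, 144), (127, 133, 134), (118, 127, 128), (105, 113, 117), (99, 111, 112)]
196 [(78, 86, 88), (75, 82, 85), (78, 86, 89), (88, 96, 99), (99, 106, 109), (100, 110, 113), (105, 115, 118), (111, 120, 124)]
200 [(148, 148, 148), (149, 149, 149), (148, 150, 149), (147, 148, 148), (146, 148, 146), (144, 147, 147), (142, 146, 146), (142, 147, 146)]
204 [(149, 149, 148), (150, 150, 149), (149, 149, 148), (149, 148, 148), (148, 149, 148), (147, 148, 148), (145, 148, 147), (143, 147, 147)]
208 [(149, 150, 149), (135, 110, 82), (135, 110, 80), (144, 144, 144), (147, 148, 148), (148, 148, 148), (147, 148, 148), (144, 147, 146)]
212 [(149, 149, 148), (131, 107, 79), (135, 110, 80), (136, 141, 140), (146, 149, 148), (146, 148, 148), (148, 149, 148), (147, 148, 148)]
216 [(144, 144, 145), (132, 108, 80), (136, 109, 79), (137, 141, 138), (145, 149, 149), (145, 1
[... 955 characters left out ...]
), (143, 145, 145), (150, 150, 149), (149, 149, 148)]
248 [(136, 137, 135), (149, 149, 148), (150, 150, 149), (149, 148, 148), (149, 149, 149), (149, 149, 148), (149, 149, 148), (149, 149, 149)]
252 [(142, 143, 145), (148, 148, 147), (149, 148, 148), (150, 149, 149), (149, 149, 149), (149, 149, 149), (150, 150, 149), (148, 148, 147)]
256 [(114, 117, 119), (100, 104, 107), (100, 104, 106), (92, 96, 101), (97, 100, 105), (87, 96, 110), (86, 104, 121), (81, 105, 105)]
260 [(102, 144, 147), (104, 145, 148), (98, 138, 143), (100, 139, 145), (105, 147, 147), (108, 148, 149), (106, 146, 148), (108, 149, 148)]
tray floor std [1.25598255 1.29034286 1.23454655] [149.38274933 149.30134771 148.91698113]
```

Both blue tiles lie flat in the tub next to the two upturned ones. The tray is empty and back in place, and the tub and bystanders haven't moved.

```bash
python3 -c "
from bench import arm
print(arm.sign_off())"
```

```text
the job is handed in; nothing more can be done
None
```

The job is handed in, with no verdict returned: all four offcuts are in the white tub, and the empty tray is back flat on the bench and released at 18.7 s; the last top picture shows the tub and bystanders where they were.

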